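Turn a resin ball in its dish a quarter turn in the beam of the curing lamp

TASK

Switch on the curing lamp by turning the knob on its box clockwise until it clicks over to the on mark. Then pick up the little dish by its handle with the resin ball lying in it, lift it into the lamp's beam so that the ball is on the lens axis about 12 cm in front of the lens, and turn the dish a quarter turn so that its handle points straight away from the lamp. Keep the dish level and the ball in the middle of its hollow all the way, do not knock the lamp with the dish or move the other things, and finish still holding the dish there by its handle, motionless and clear of the table.

Things in the scene. Friction and masses are not known exactly. Their poses are not given: they have to be found in the camera images.
- switch (a joint): the lamp's rotary switch, rad: 0 = off (always so at the start), 1.2 = on (end stop); grows clockwise seen from above. Spring detent: it resists up to about 0.08 N m, the hump is at 0.6, and once past it the knob snaps by itself to 1.2 and stays there
- switch_grip (a point): centre of the switch's bar grip, on the turning axis, 80 mm above the table. The bar is black plastic, 40 mm long along this point's x axis, 14 mm wide, 30 mm tall (top 12 mm above this point), on a 42 mm round skirt 17 mm below it. A white line on top marks its -x end. The axes turn with the knob, z up
- lamp: curing lamp, fixed to the table: grey box 130 mm (along its x) by 200 mm (along its y), 50 mm high, origin under the box's centre. On the box the knob at (-15, 55) mm and at (20, -70) mm the foot of a gooseneck (up to 285 mm above the table) that carries a finned aluminium head 54 mm across and 100 mm long. The beam leaves the lens towards the body's -x, 30 degrees downwards; -x is the direction 'away from the lamp'
- lamp_lens (a point): centre of the lamp's lens (lower front face of the head), 190 mm above the table, at (-126, -50, 190) mm in the lamp's frame
- lamp_spot (a point): point on the lens axis 120 mm in front of the lens, 130 mm above the table, where the ball has to be; at (-230, -50, 130) mm in the lamp's frame
- dish: loose round aluminium dish, about 120 g, 91 mm across, 28 mm high to the rim, on a foot 56 mm across; origin at the centre of its underside, z up. Inside a 15 degree cone, 82 mm across, round a flat of 10 mm that lies 12 mm above the underside. The handle runs along its +x. It starts on the table before the lamp, handle about square to the beam
- dish_grip (a point): centre of the dish's wooden handle, 86 mm from the dish's centre along its +x and 31 mm above its underside; the handle is a flat-sided level bar 72 mm long along x (50 to 122 mm from the dish's centre), 14 mm wide, 18 mm tall. Axes as the dish
- dish_seat (a point): middle of the dish's hollow, 24 mm above the dish's underside on its axis: where the ball's centre is when it rests in the middle
- ball_center (a point): centre of the loose amber resin ball, 24 mm across, 12 g, that lies in the dish; it can roll some 3 mm about the middle and rolls out if the dish is tilted or jerked
- clipboard: bystander, fixed: steel board 100 x 130 mm with an upright plate and a spring clip that pinches a white barrel, 144 mm high; origin under the board's centre
- pot: bystander: loose glazed terracotta pot, 87 mm across, 82 mm high, origin under its centre
- tip_a: bystander: loose nickel cone tip, 12 mm across, 24 mm high, standing between the dish and the lamp's box; origin under its centre
- tip_b: bystander: another such cone tip, beyond the dish from the lamp
- resin_grip: bystander: loose amber resin grip, 14 mm across, 40 mm high, standing near the lamp; origin under its centre
- hex_wrench: bystander: loose brass hex wrench, lying, 72 by 26 mm and 4 mm thick; origin under the middle of its long arm
- lead_case: bystander: loose flat black case, 24 x 64 x 11 mm, origin under its centre

How it is judged:
By the outcome, as a careful person would: the job done as asked, in the order asked, and still so for the second after the job is handed in, while the arm keeps its last pose, push and grip.
It also fails if it takes over 48 s, if anything falls off the work surface, if the arm or the gripper's body presses on something with over 40 N, if the wrist force passes 120 N, or if a joint passes its speed limit or range.

ROBOT

A 6-joint arm with a two-finger parallel gripper is mounted at the origin on the work surface. World frame = base frame: x ahead of the robot, y to its left, z up, the work surface at z = 0. Lengths are in m, angles in degrees, forces in N, time in s.
With the tool pointing down it reaches from about 0.3 to 0.75 m from the base axis. Payload 8.5 kg.
Tool frame: the origin (TCP) lies midway between the tips of the shut fingers; the grasp point (between the pads) lies 19 mm behind it (env.hold_point_z is the distance from the TCP to the grasp point, in m); z points along the fingers, y is the line along which they close (so a half turn about z gives the same grasp; the last joint's range is limited). The gripper opens to 85 mm and grips with 20 to 120 N. Pads are 22 mm wide; open, the fingers measure 114 mm over their backs; the gripper's body (76 mm by 85 mm) begins 54 mm behind the grasp point. The pads swing forward as they close: fully open they stand 13 mm farther back than shut.
Start: joints at [63.753, 21.807, 74.336, -0, 83.858, -12.336], TCP at [0.132, 0.534, 0.231] pointing down, gripper open.
Joint ranges: [-178.18, 178.18], [-50.72, 133.34], [12.68, 142.11], [-81.47, 261.47], [9.98, 163.14], [-165.26, 165.26]. Speed limits (degrees/s): [136.94, 136.94, 180, 180, 180, 180].

INTERFACE

Orientations are given as a 3x3 rotation matrix whose columns are the frame's x, y, z axes.
In Python, from rig import observe, get_image, camera_info, env gives the robot as it stands.
- The arm moves only by the tool drive_tool, never from a script. Its arguments are lists of equal length, an entry for each row: "offset": the shift along the tool's x, y, z in units of 40 mm (1.0 is 40 mm), a list of three; "turn": the turn, a rotation vector about the tool's x, y, z in units of 6 degrees (1.0 is 6 degrees), a list of three; "hand": the opening, from 0 (shut) to 1 (fully open). A call has exactly 10 rows; each row shifts and turns the commanded pose from where the row before left it, along the tool's axes as they then stand; what a row does not reach is not made up. A row lasts 1/8 s, in which the tool goes at most 62.5 mm and 10.7 degrees, less where a joint would pass 70% of its speed; a pose out of reach is approached as far as the arm can. A call is refused whole if a number of a shift passes 1 or a number of a turn 1, either way. A call with a gripper value outside its range is refused whole. The fingers move at their own pace and stop on an object; "newtons" is the grip in N (left out, the last holds). Time passes only in rows, so rows that do not move let the fingers close, or fill a call up. It gives the time, the measured TCP pose, the force, the opening and the grip force at its end, in the units of the state.
- observe(): the state, without advancing time (a new reading comes with each control period).
- get_image(name): name is "scene" or "top" or "wrist"; returns the picture (420x560x3 uint8, blue, green, red); there is no depth.
- camera_info(name): a dict with "fx", "fy", "cx", "cy" (pixels), "k1" (the pictures are not rectified: a ray, as slopes to the right and down, at radius r is drawn at 1 + k1 r^2 times it, then the intrinsics apply), "world_to_cam" (4x4, takes a point from world to camera coordinates). Camera axes: x right, y down, z forward; pixel columns grow to the right and rows downward; lengths in m; the calibration is good to about 2 mm. A picture is of the moment at which its call begins: read the wrist's pose just before it. camera_info takes no time and is no camera call; for the wrist camera it gives the pose at the moment of the call.
- env.close_job(): hands the job in; it is judged then, once.
The state is a dict: "time_s": time; "q": joint angles; "qvel": joint speeds; "joint_efforts": joint torques, N m; "position": TCP position; "tool_rot": TCP orientation; "ft_force": force on the tool from outside, world axes, zero at the start; "wrist_torque": the same for the moment, N m; "grip_width": finger opening in m; "gripper_force": force on a finger pad.
Only numpy, scipy, OpenCV 4.12 (cv2) and the standard library are available. Lean on these libraries where they do the work, as an engineer would, in place of code of your own. Each camera call takes 0.05 s, during which the arm holds its last target. There are 200 camera calls.

## Working session

There is one attempt and no reset: what is moved stays moved. The work goes in short steps, Python scripts to look and compute and a tool call to move; the robot and the scene stay as the last step left them, time stands still between calls to the robot, and variables do not carry over. Pictures are saved under pics/ and viewed, at most 10 in all, crops included, and the job is handed in when it is done.

Besides the shell and the picture viewer there is one more tool, called after "Emit:" in YAML: its name, and indented under it one key for each argument. drive_tool: Moves the arm, as the interface text tells. Its arguments: {"type":"object","properties":{"offset":{"type":"array"},"turn":{"type":"array"},"hand":{"type":"array"},"newtons":{"type":"number"}},"required":["offset","turn","hand"]}

```bash
ls; mkdir -p pics; python3 - <<'E'
from rig import observe,get_image,camera_info,env
import cv2,numpy as np
s=observe();print(s)
for n in("scene","top","wrist"):
    cv2.imwrite(f"pics/{n}0.png",get_image(n));c=camera_info(n);print(n,c)
print(env.hold_point_z)
E
```

```text
pics
{'time_s': 0.0, 'q': array([ 6.37524902e+01,  2.18407310e+01,  7.43863953e+01, -4.02310665e-04,
        8.38578451e+01, -1.23350330e+01]), 'qvel': array([-0.03577854,  0.03539066,  0.03343146,  0.00207858,  0.01943884,
        0.06123717]), 'joint_efforts': array([-2.65087544e-05, -4.48460126e+01, -2.31278801e+01, -2.40082236e-04,
        4.77790614e-03, -8.34990573e-06]), 'position': array([0.13210137, 0.53358737, 0.23070455]), 'tool_rot': array([[-9.70664227e-01,  2.40438216e-01, -6.49608173e-04],
       [ 2.40438894e-01,  9.70663361e-01, -1.33320537e-03],
       [ 3.09997332e-04, -1.45028583e-03, -9.99998900e-01]]), 'ft_force': array([ 0.16338617, -0.03162416, -0.63329842]), 'wrist_torque': array([0.04612981, 0.00495173, 0.0208112 ]), 'gripper_force': 0.0, 'grip_width': 0.08515754237318332}
scene {'fx': 407.43437592758085, 'fy': 407.43437592758085, 'cx': 283.8698977019054, 'cy': 203.32568112669037, 'k1': -0.11766674134652541, 'world_to_cam': array([[-0.50619601,  0.86239519,  0.00633528,  0.31651799],
       [ 0.47897691,  0.28723645, -0.82950367, -0.15729473],
       [-0.717
[... 208 characters left out ...]
76476, 'k1': -0.018338716959603967, 'world_to_cam': array([[-0.01949596, -0.99952761, -0.0237584 , -0.02227559],
       [-0.99841021,  0.02072014, -0.05241873,  0.56330801],
       [ 0.05288624,  0.02269868, -0.99834253,  0.96088426],
       [ 0.        ,  0.        ,  0.        ,  1.        ]])}
wrist {'fx': 298.4414638009959, 'fy': 298.4414638009959, 'cx': 277.726138147027, 'cy': 211.7994002460904, 'k1': -0.03515218918678052, 'world_to_cam': array([[ 0.24041197,  0.97066751, -0.00258082, -0.5482586 ],
       [ 0.92620401, -0.22860224,  0.29981184, -0.03898129],
       [ 0.29042763, -0.07446872, -0.95399486,  0.38045328],
       [ 0.        ,  0.        ,  0.        ,  1.        ]])}
0.0187
```

View pics/top0.png

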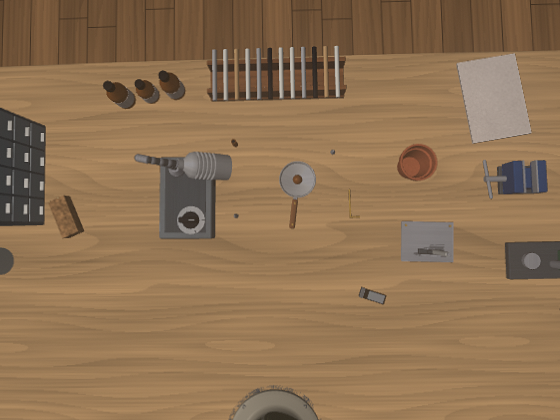

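View pics/scene0.png

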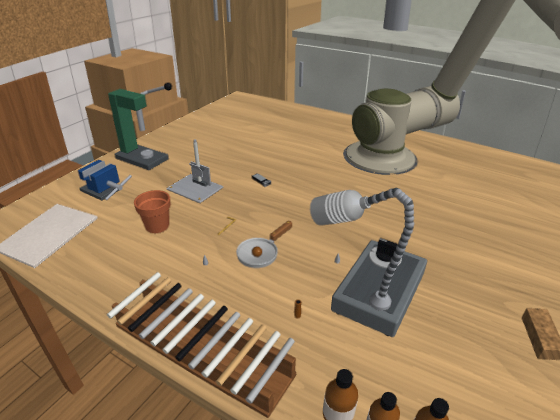

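Top view: up is +x and left is +y. The lamp box is at about (188,200), the knob at (190,219), and the head at (210,166) facing right (−y). The dish is at (298,180) with its handle pointing down to (294,213). The scene view agrees. Next I'll enlarge the area for measuring.

```bash
cat > h.py <<'E'
import numpy as np,cv2
def ray(c,u,v):
    K=np.array([[c["fx"],0,c["cx"]],[0,c["fy"],c["cy"]],[0,0,1]])
    s=cv2.undistortPoints(np.array([[[u,v]]],float),K,np.array([c["k1"],0,0,0.]))[0,0]
    R=c["world_to_cam"][:3,:3];t=c["world_to_cam"][:3,3]
    return -R.T@t,R.T@np.array([s[0],s[1],1])
def onplane(c,u,v,z):
    o,d=ray(c,u,v);return o+d*(z-o[2])/d[2]
def proj(c,P):
    K=np.array([[c["fx"],0,c["cx"]],[0,c["fy"],c["cy"]],[0,0,1]])
    W=c["world_to_cam"]
    return cv2.projectPoints(np.array(P,float).reshape(-1,1,3),cv2.Rodrigues(W[:3,:3])[0],W[:3,3],K,np.array([c["k1"],0,0,0.]))[0].reshape(-1,2)
def two(c1,p1,c2,p2):
    o1,d1=ray(c1,*p1);o2,d2=ray(c2,*p2)
    k=np.linalg.lstsq(np.c_[d1,-d2],o2-o1,rcond=None)[0]
    a,b=o1+k[0]*d1,o2+k[1]*d2
    return (a+b)/2,np.linalg.norm(a-b)
E
python3 - <<'E'
import cv2
i=cv2.imread("pics/top0.png")[130:250,145:345]
cv2.imwrite("pics/t4.png",cv2.resize(i,None,fx=4,fy=4,interpolation=cv2.INTER_CUBIC))
E
```

```text
(no output)
```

View pics/t4.png

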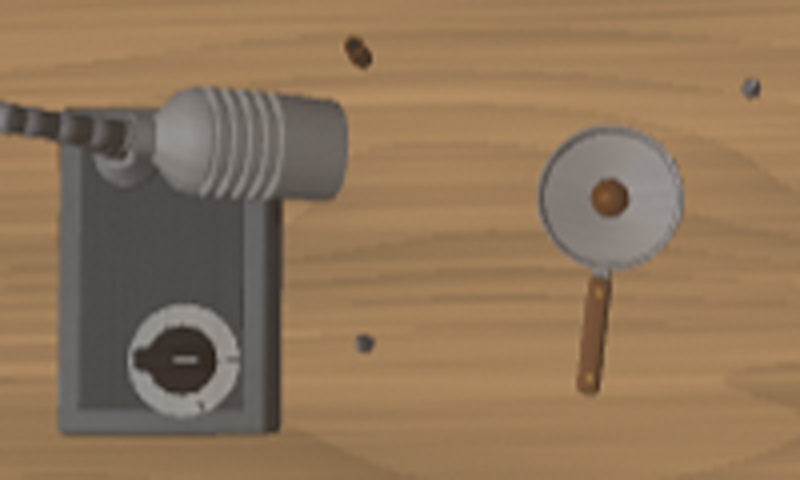

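The crop shows the skirt at (184,361), with the white line on the bar's right (−y) end and the on mark at lower right. The dish is at (611,197), the handle end at (588,390), and tip_a at (365,343). Now for the numbers.

```bash
python3 - <<'E'
from h import *
from rig import camera_info,observe
c=camera_info("top");s=observe()
i=cv2.imread("pics/top0.png");hsv=cv2.cvtColor(i,cv2.COLOR_BGR2HSV)
f=lambda x,y:(145+(x-1.5)/4,130+(y-1.5)/4)
P=lambda n,x,y,z:print(n,onplane(c,*f(x,y),z).round(4))
P("skirt",184,361,.063);P("box bl",60,432,.05);P("box tl",60,108,.05);P("box br0",281,432,0);P("box br top",267,432,.05)
P("line",185,358,.092)
# dish: low-saturation blob
m=cv2.inRange(hsv,(0,0,60),(180,60,255));m[:,:275]=0;m[:,320:]=0;m[:155]=0;m[202:]=0
k,_=cv2.findContours(m,cv2.RETR_EXTERNAL,cv2.CHAIN_APPROX_NONE)
k=max(k,key=cv2.contourArea);(u,v),r=cv2.minEnclosingCircle(k);e=cv2.fitEllipse(k)
print(u,v,r,e);o=onplane(c,e[0][0],e[0][1],.028);print("dish",o.round(4),"diam",e[1][0]/391.6*(.96-.028+.03))
b=cv2.inRange(hsv,(0,140,40),(25,255,255));n,l,st,ce=cv2.connectedComponentsWithStats(b)
for j in range(1,n):
    if st[j,4]>25 and 230<ce[j,0]<340:print(st[j],ce[j],onplane(c,*ce[j],.024).round(4),onplane(c,*ce[j],.040).round(4))
P("h1",600,280,.04);P("h2",588,392,.04);P("tip_a",365,343,.01);P("resin",358,50,.02)
w=camera_info("wrist")["world_to_cam"];cp=-w[:3,:3].T@w[:3,3]
print("cam in tool",s["tool_rot"].T@(cp-s["position"]))
print("lookdir tool",s["tool_rot"].T@w[2,:3])
E
```

```text
skirt [0.5341 0.1894 0.063 ]
box bl [0.4931 0.2685 0.05  ]
box tl [0.6902 0.2681 0.05  ]
box br0 [0.4895 0.1446 0.    ]
box br top [0.4908 0.1429 0.05  ]
line [0.5351 0.1811 0.092 ]
297.0 179.9605255126953 19.065814971923828 ((297.0456237792969, 179.1411895751953), (35.51823043823242, 35.996700286865234), 10.091867446899414)
dish [ 0.63  -0.066  0.028] diam 0.08725367130127576
[293 176   7   8  38] [296.07894737 179.13157895] [ 0.6306 -0.0637  0.024 ] [ 0.6286 -0.0635  0.04  ]
h1 [ 0.5787 -0.0589  0.04  ]
h2 [ 0.511  -0.0503  0.04  ]
tip_a [0.5444 0.089  0.01  ]
resin [0.7279 0.0896 0.02  ]
cam in tool [ 0.07687853 -0.0007129  -0.14232946]
lookdir tool [-0.3000356  -0.00145221  0.9539269 ]
```

```bash
cat > plan.py <<'E'
import numpy as np
from scipy.linalg import logm,expm
from scipy.spatial.transform import Rotation as Rn
from rig import observe
def T(R,p):
    M=np.eye(4);M[:3,:3]=R;M[:3,3]=p;return M
def head(h):  # tool down, tool x at heading h deg
    h=np.radians(h);x=np.array([np.cos(h),np.sin(h),0]);z=np.array([0,0,-1.]);return np.c_[x,np.cross(z,x),z]
def rel(A,B,n):  # identical rows, n-th root of the relative pose
    X=np.real(expm(logm(np.linalg.inv(A)@B)/n))
    return (X[:3,3]/.04),np.degrees(Rn.from_matrix(X[:3,:3]).as_rotvec())/6
def here():
    s=observe();return T(s["tool_rot"],s["position"])
def go(h,p,n):
    o,t=rel(here(),T(head(h),p),n);print("rows",n,"offset",o.round(3),"turn",t.round(3))
E
python3 -c "
from plan import *
go(270,[.535,.19,.15],20)"
```

```text
rows 20 offset [-0.185 -0.739  0.101] turn [-0.    -0.001 -0.866]
```

Emit:
drive_tool:
  offset:
    - [-0.185,-0.74,0.1]
    - [-0.185,-0.74,0.1]
    - [-0.185,-0.74,0.1]
    - [-0.185,-0.74,0.1]
    - [-0.185,-0.74,0.1]
    - [-0.185,-0.74,0.1]
    - [-0.185,-0.74,0.1]
    - [-0.185,-0.74,0.1]
    - [-0.185,-0.74,0.1]
    - [-0.185,-0.74,0.1]
  turn:
    - [0,0,-0.866]
    - [0,0,-0.866]
    - [0,0,-0.866]
    - [0,0,-0.866]
    - [0,0,-0.866]
    - [0,0,-0.866]
    - [0,0,-0.866]
    - [0,0,-0.866]
    - [0,0,-0.866]
    - [0,0,-0.866]
  hand: [1,1,1,1,1,1,1,1,1,1]

```text
time_s: 1.4
position: [0.2502, 0.2626, 0.1912]
tool_rot: [[-0.786, -0.619, -0.0], [-0.619, 0.786, 0.0], [-0.0, 0.0, -1.0]]
ft_force: [0.5, 1.4, 0.0]
grip_width: 0.0855
gripper_force: 0.0
```

Emit:
drive_tool:
  offset:
    - [-0.185,-0.74,0.1]
    - [-0.185,-0.74,0.1]
    - [-0.185,-0.74,0.1]
    - [-0.185,-0.74,0.1]
    - [-0.185,-0.74,0.1]
    - [-0.185,-0.74,0.1]
    - [-0.185,-0.74,0.1]
    - [-0.185,-0.74,0.1]
    - [-0.185,-0.74,0.1]
    - [-0.185,-0.74,0.1]
  turn:
    - [0,0,-0.866]
    - [0,0,-0.866]
    - [0,0,-0.866]
    - [0,0,-0.866]
    - [0,0,-0.866]
    - [0,0,-0.866]
    - [0,0,-0.866]
    - [0,0,-0.866]
    - [0,0,-0.866]
    - [0,0,-0.866]
  hand: [0.6,0.6,0.6,0.6,0.6,0.6,0.6,0.6,0.6,0.6]

```text
time_s: 2.65
position: [0.5304, 0.2181, 0.1497]
tool_rot: [[-0.048, -0.999, 0.007], [-0.998, 0.048, -0.035], [0.034, -0.009, -0.999]]
ft_force: [-0.3, 0.1, 0.2]
grip_width: 0.0514
gripper_force: 0.0
```

```bash
python3 - <<'E'
from h import *
from plan import *
from rig import get_image,camera_info,observe
import pickle
s=observe();c=camera_info("wrist");i=get_image("wrist");cv2.imwrite("pics/w1.png",i);pickle.dump(c,open("w1.pkl","wb"))
print(s["position"],s["q"].round(1),s["tool_rot"].round(3).tolist(),s["qvel"].round(2),s["grip_width"])
E
```

```text
[0.5303525  0.21807126 0.14974456] [  11.5   28.3   77.8   -2.1   73.9 -165.2] [[-0.048, -0.999, 0.007], [-0.998, 0.048, -0.035], [0.034, -0.009, -0.999]] [ 23.87  27.62 -41.48 -11.74  13.42  -0.49] 0.05135861519484788
```

View pics/w1.png

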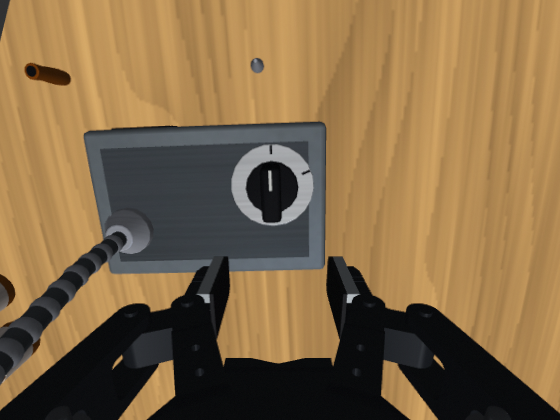

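The wrist view shows the skirt at (272,185) with the white line towards the off mark (271,150) and the on mark at (305,172). The arm was still moving and joint 6 touched its limit, so I'll correct from the rest pose.

```bash
python3 - <<'E'
from plan import *
s=observe();print(s["position"],s["q"].round(1),s["qvel"].round(1))
go(270,[.535,.19,.15],8)
E
```

```text
[0.53200966 0.22113253 0.14878613] [  11.7   28.6   77.5   -2.1   73.9 -165.2] [-1.3 -2.7  6.2  1.6 -1.5 -0.1]
rows 8 offset [ 0.097 -0.012 -0.002] turn [-0.011 -0.041 -0.052]
```

```bash
python3 - <<'E'
from plan import *
go(261,[.535,.19,.15],6)
E
```

```text
rows 6 offset [ 0.128 -0.024 -0.002] turn [-0.019 -0.053  0.181]
```

Emit:
drive_tool:
  offset:
    - [0.128,-0.024,0]
    - [0.128,-0.024,0]
    - [0.128,-0.024,0]
    - [0.128,-0.024,0]
    - [0.128,-0.024,0]
    - [0.128,-0.024,0]
    - [0,0,0]
    - [0,0,0]
    - [0,0,0]
    - [0,0,0]
  turn:
    - [-0.019,-0.053,0.18]
    - [-0.019,-0.053,0.18]
    - [-0.019,-0.053,0.18]
    - [-0.019,-0.053,0.18]
    - [-0.019,-0.053,0.18]
    - [-0.019,-0.053,0.18]
    - [0,0,0]
    - [0,0,0]
    - [0,0,0]
    - [0,0,0]
  hand: [0.6,0.6,0.6,0.6,0.6,0.6,0.6,0.6,0.6,0.6]

```text
time_s: 3.95
position: [0.5319, 0.1876, 0.1507]
tool_rot: [[-0.159, -0.987, -0.001], [-0.987, 0.159, 0.001], [-0.0, 0.001, -1.0]]
ft_force: [0.6, -0.3, 0.3]
grip_width: 0.0511
gripper_force: 0.0
```

```bash
python3 - <<'E'
from h import *
from plan import *
from rig import get_image,camera_info
s=observe();c=camera_info("wrist");i=get_image("wrist");cv2.imwrite("pics/w2.png",i)
print(s["position"],s["q"].round(1),s["tool_rot"].round(3).tolist())
p=proj(c,[[.535,.19,.063]])[0];print("pred skirt",p)
hsv=cv2.cvtColor(i,cv2.COLOR_BGR2HSV)
# skirt: bright, unsaturated ring
m=cv2.inRange(hsv,(0,0,150),(180,40,255));m=cv2.morphologyEx(m,cv2.MORPH_CLOSE,np.ones((5,5)))
for k in sorted(cv2.findContours(m,cv2.RETR_EXTERNAL,cv2.CHAIN_APPROX_NONE)[0],key=cv2.contourArea)[-3:]:
    if len(k)>20:
        e=cv2.fitEllipse(k);print("skirt?",e,onplane(c,*e[0],.063).round(4),cv2.contourArea(k))
# box top: dark grey, unsaturated
m=cv2.inRange(hsv,(0,0,0),(180,90,255));m[290:]=0;m=cv2.morphologyEx(m,cv2.MORPH_OPEN,np.ones((5,5)))
k=max(cv2.findContours(m,cv2.RETR_EXTERNAL,cv2.CHAIN_APPROX_NONE)[0],key=cv2.contourArea)
q=cv2.approxPolyDP(cv2.convexHull(k),6,True)[:,0];print(q.tolist());print([onplane(c,*a,.05).round(4).tolist() for a in q])
# white line
print("line pred off",proj(c,[[.535,.19,.092],[.535,.17,.092]]))
E
```

```text
[0.5318939  0.18759814 0.15066863] [   7.4   27.2   79.5    0.    73.3 -163.4] [[-0.159, -0.987, -0.001], [-0.987, 0.159, 0.001], [-0.0, 0.001, -1.0]]
pred skirt [274.06452061 221.47424877]
skirt? ((272.1018981933594, 220.12591552734375), (2.118605136871338, 18.860820770263672), 170.34877014160156) [0.5364 0.1886 0.063 ] 23.0
skirt? ((350.58551025390625, 297.2655029296875), (7.133748531341553, 11.333633422851562), 54.322105407714844) [0.4792 0.2718 0.063 ] 43.0
skirt? ((275.03448486328125, 216.3048553466797), (68.90702056884766, 72.3386459350586), 89.66038513183594) [0.5335 0.1857 0.063 ] 2212.5
[[362, 289], [122, 289], [90, 187], [127, 174], [313, 148]]
[[0.4656, 0.2737, 0.05], [0.688, 0.238, 0.05], [0.684, 0.1394, 0.05], [0.6492, 0.134, 0.05], [0.4949, 0.138, 0.05]]
line pred off [[273.69247216 234.74223395]
 [269.04574774 208.6329657 ]]
```

View pics/w2.png

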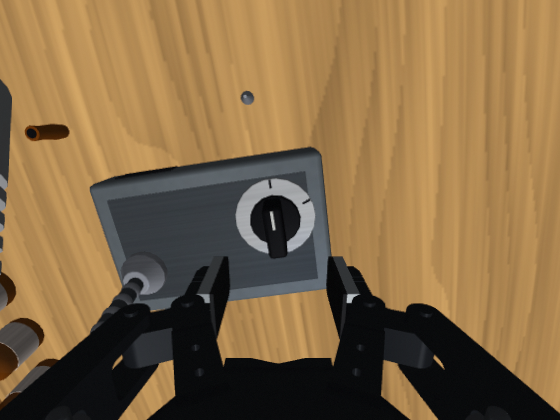

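The disc is 61 mm across, so it is the dial printed on the box top at z = 0.05. The black 42 mm skirt sits inside it. I'll recompute on the right plane.

```bash
python3 - <<'E'
from h import *
from plan import *
from rig import camera_info
c=camera_info("wrist");t=camera_info("top")
print("dial w",onplane(c,275.4,216.5,.051).round(4),"dial top",onplane(t,145+182.5/4,130+359.5/4,.051).round(4))
print("skirt w",onplane(c,275.5,219,.063).round(4))
print("bar end w",onplane(c,278,256,.092).round(4),"line ends",onplane(c,273.5,211,.092).round(4),onplane(c,275,230,.092).round(4))
print("bar top end in top view",onplane(t,145+(133-1.5)/4,130+(358-1.5)/4,.092).round(4))
for a in [(92,186),(318,149),(330,290)]:print("corner",onplane(c,*a,.05).round(4))
p=np.array([.535,.187])
go(261,[*p,.068],6)
E
```

```text
dial w [0.5339 0.1898 0.051 ] dial top [0.5344 0.1925 0.051 ]
skirt w [0.5335 0.1881 0.063 ]
bar end w [0.5346 0.2072 0.092 ] line ends [0.5322 0.1722 0.092 ] [0.5335 0.1865 0.092 ]
bar top end in top view [0.5357 0.2113 0.092 ]
corner [0.682  0.1388 0.05  ]
corner [0.491  0.1393 0.05  ]
corner [0.4954 0.2698 0.05  ]
rows 6 offset [ 0.    -0.013  0.345] turn [ 0.002  0.001 -0.005]
```

```bash
python3 -c "
from plan import *
go(261,[.534,.19,.068],6)"
```

```text
rows 6 offset [-0.011 -0.007  0.345] turn [ 0.002  0.001 -0.005]
```

Emit:
drive_tool:
  offset:
    - [-0.011,-0.007,0.345]
    - [-0.011,-0.007,0.345]
    - [-0.011,-0.007,0.345]
    - [-0.011,-0.007,0.345]
    - [-0.011,-0.007,0.345]
    - [-0.011,-0.007,0.345]
    - [0,0,0]
    - [0,0,0]
    - [0,0,0]
    - [0,0,0]
  turn:
    - [0,0,0]
    - [0,0,0]
    - [0,0,0]
    - [0,0,0]
    - [0,0,0]
    - [0,0,0]
    - [0,0,0]
    - [0,0,0]
    - [0,0,0]
    - [0,0,0]
  hand: [0.6,0.6,0.6,0.6,0.6,0.6,0,0,0,0]
  newtons: 25

```text
time_s: 5.25
position: [0.5345, 0.1899, 0.0684]
tool_rot: [[-0.16, -0.987, 0.001], [-0.987, 0.16, 0.001], [-0.001, -0.001, -1.0]]
ft_force: [2.5, 0.4, -0.1]
grip_width: 0.0134
gripper_force: 30.5
```

Emit:
drive_tool:
  offset:
    - [0,0,0]
    - [0,0,0]
    - [0,0,0]
    - [0,0,0]
    - [0,0,0]
    - [0,0,0]
    - [0,0,0]
    - [0,0,0]
    - [0,0,0]
    - [0,0,0]
  turn:
    - [0,0,0.97]
    - [0,0,0.97]
    - [0,0,0.97]
    - [0,0,0.97]
    - [0,0,0.97]
    - [0,0,0.97]
    - [0,0,0.97]
    - [0,0,0.97]
    - [0,0,0.97]
    - [0,0,0.97]
  hand: [0,0,0,0,0,0,0,0,0,0]

```text
time_s: 6.5
position: [0.5339, 0.1903, 0.0684]
tool_rot: [[-0.924, -0.381, -0.001], [-0.381, 0.924, 0.001], [-0.0, 0.002, -1.0]]
ft_force: [0.6, 3.4, 1.9]
grip_width: 0.0135
gripper_force: 30.8
```

Emit:
drive_tool:
  offset:
    - [0,0,0]
    - [0,0,0]
    - [0,0,0]
    - [0,0,0]
    - [0,0,0]
    - [0,0,-0.3]
    - [0,0,-0.6]
    - [0,0,-0.6]
    - [0,0,-0.6]
    - [0,0,-0.3]
  turn:
    - [0,0,0]
    - [0,0,0]
    - [0,0,0]
    - [0,0,0]
    - [0,0,0]
    - [0,0,0]
    - [0,0,0]
    - [0,0,0]
    - [0,0,0]
    - [0,0,0]
  hand: [0,0,0.6,0.6,0.6,0.6,0.6,0.6,0.6,0.6]

```text
time_s: 7.75
position: [0.5344, 0.1898, 0.1658]
tool_rot: [[-0.923, -0.384, 0.001], [-0.384, 0.923, 0.001], [-0.002, 0.0, -1.0]]
ft_force: [-0.6, -0.3, -0.1]
grip_width: 0.051
gripper_force: 0.0
```

```bash
python3 - <<'E'
from h import *
from plan import *
from rig import get_image,camera_info
s=observe();c=camera_info("wrist");i=get_image("wrist");t=get_image("top")
print(s["position"],s["q"].round(1))
ct=camera_info("top");cv2.imwrite("pics/t3.png",t)
a=i[100:400,120:420];b=cv2.resize(t[130:280,145:345],None,fx=2,fy=2,interpolation=cv2.INTER_CUBIC)
cv2.imwrite("pics/m3.png",np.hstack([a,b]))
E
```

```text
[0.53437832 0.18981125 0.16577769] [   7.6   26.6   77.9    0.    75.5 -105. ]
```

View pics/m3.png

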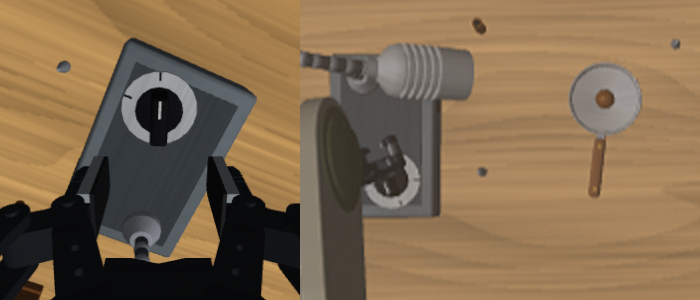

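The white line now points at the on mark (160,76 in the left crop), so the lamp is on. The dish is undisturbed. I'll move towards the handle in a straight line first and then rotate.

```bash
python3 -c "
from plan import *
go(202.6,[.5,-.05,.15],8)"
```

```text
rows 8 offset [ 0.387 -0.651  0.047] turn [0.    0.002 0.   ]
```

Emit:
drive_tool:
  offset:
    - [0.387,-0.65,0.05]
    - [0.387,-0.65,0.05]
    - [0.387,-0.65,0.05]
    - [0.387,-0.65,0.05]
    - [0.387,-0.65,0.05]
    - [0.387,-0.65,0.05]
    - [0.387,-0.65,0.05]
    - [0.387,-0.65,0.05]
    - [0,0,0]
    - [0,0,0]
  turn:
    - [0,0,0]
    - [0,0,0]
    - [0,0,0]
    - [0,0,0]
    - [0,0,0]
    - [0,0,0]
    - [0,0,0.5]
    - [0,0,1]
    - [0,0,1]
    - [0,0,1]
  hand: [0.6,0.6,0.6,0.6,0.6,0.6,0.6,0.6,0.6,0.6]

```text
time_s: 9.1
position: [0.4976, -0.0499, 0.1469]
tool_rot: [[-1.0, -0.024, -0.003], [-0.024, 1.0, 0.001], [0.003, 0.001, -1.0]]
ft_force: [0.0, -0.7, -0.1]
grip_width: 0.0511
gripper_force: 0.0
```

Emit:
drive_tool:
  offset:
    - [0,0,0]
    - [0,0,0]
    - [0,0,0]
    - [0,0,0]
    - [0,0,0]
    - [0,0,0]
    - [0,0,0]
    - [0,0,0]
    - [0,0,0]
    - [0,0,0]
  turn:
    - [0,0,1]
    - [0,0,1]
    - [0,0,1]
    - [0,0,1]
    - [0,0,1]
    - [0,0,1]
    - [0,0,1]
    - [0,0,1]
    - [0,0,1]
    - [0,0,1]
  hand: [0.6,0.6,0.6,0.6,0.6,0.6,0.6,0.6,0.6,0.6]

```text
time_s: 10.35
position: [0.4976, -0.0495, 0.1469]
tool_rot: [[-0.521, 0.853, -0.003], [0.853, 0.521, 0.001], [0.002, -0.002, -1.0]]
ft_force: [-0.5, 0.1, 0.5]
grip_width: 0.0513
gripper_force: 0.0
```

Emit:
drive_tool:
  offset:
    - [0,0,0]
    - [0,0,0]
    - [0,0,0]
    - [0,0,0]
    - [0,0,0]
    - [0,0,0]
    - [0,0,0]
    - [0,0,0]
    - [0,0,0]
    - [0,0,0]
  turn:
    - [0,0,1]
    - [0,0,1]
    - [0,0,1]
    - [0,0,1]
    - [0,0,1]
    - [0,0,1]
    - [0,0,1]
    - [0,0,1]
    - [0,0,1]
    - [0,0,1]
  hand: [0.6,0.6,0.6,0.6,0.6,0.6,0.6,0.6,0.6,0.6]

```text
time_s: 11.6
position: [0.4976, -0.0495, 0.1469]
tool_rot: [[0.479, 0.878, -0.003], [0.878, -0.479, 0.001], [-0.0, -0.003, -1.0]]
ft_force: [0.4, 0.7, 0.0]
grip_width: 0.051
gripper_force: 0.0
```

```bash
python3 -c "
from plan import *
s=observe();print(s['q'].round(1),s['position'],s['time_s'])
go(-7.2,[.54,-.055,.11],12)"
```

```text
[-19.3  21.7  89.9   0.   68.6   9.3] [ 0.49763221 -0.04946447  0.14693171] 11.6
rows 12 offset [0.075 0.058 0.077] turn [-0.002  0.002  0.953]
```

Emit:
drive_tool:
  offset:
    - [0.075,0.058,0.077]
    - [0.075,0.058,0.077]
    - [0.075,0.058,0.077]
    - [0.075,0.058,0.077]
    - [0.075,0.058,0.077]
    - [0.075,0.058,0.077]
    - [0.075,0.058,0.077]
    - [0.075,0.058,0.077]
    - [0.075,0.058,0.077]
    - [0.075,0.058,0.077]
  turn:
    - [0,0,1]
    - [0,0,1]
    - [0,0,1]
    - [0,0,1]
    - [0,0,1]
    - [0,0,1]
    - [0,0,1]
    - [0,0,1]
    - [0,0,1]
    - [0,0,1]
  hand: [0.6,0.6,0.6,0.6,0.6,0.6,0.6,0.6,0.6,0.6]

```text
time_s: 12.85
position: [0.5338, -0.0514, 0.1159]
tool_rot: [[1.0, 0.025, -0.003], [0.025, -1.0, 0.001], [-0.003, -0.001, -1.0]]
ft_force: [0.4, 0.5, 0.6]
grip_width: 0.0511
gripper_force: 0.0
```

Emit:
drive_tool:
  offset:
    - [0,0,0]
    - [0,0,0]
    - [0,0,0]
    - [0,0,0]
    - [0,0,0]
    - [0,0,0]
    - [0,0,0]
    - [0,0,0]
    - [0,0,0]
    - [0,0,0]
  turn:
    - [0,0,1]
    - [0,0,0.4]
    - [0,0,0]
    - [0,0,0]
    - [0,0,0]
    - [0,0,0]
    - [0,0,0]
    - [0,0,0]
    - [0,0,0]
    - [0,0,0]
  hand: [0.6,0.6,0.6,0.6,0.6,0.6,0.6,0.6,0.6,0.6]

```text
time_s: 14.1
position: [0.5342, -0.0515, 0.117]
tool_rot: [[0.993, -0.118, -0.001], [-0.118, -0.993, 0.001], [-0.001, -0.0, -1.0]]
ft_force: [0.1, -1.1, 0.5]
grip_width: 0.0513
gripper_force: 0.0
```

```bash
python3 - <<'E'
from h import *
from plan import *
from rig import get_image,camera_info
s=observe();c=camera_info("wrist");i=get_image("wrist");cv2.imwrite("pics/w4.png",i)
print(s["position"],s["q"].round(1),s["time_s"],s["tool_rot"][:,0])
print("pred grip",proj(c,[[.545,-.055,.04],[.6305,-.065,.028]]))
hsv=cv2.cvtColor(i,cv2.COLOR_BGR2HSV)
b=cv2.inRange(hsv,(0,130,20),(25,255,170));b=cv2.morphologyEx(b,cv2.MORPH_OPEN,np.ones((3,3)))
for k in cv2.findContours(b,cv2.RETR_EXTERNAL,cv2.CHAIN_APPROX_NONE)[0]:
    if cv2.contourArea(k)>150:
        r=cv2.minAreaRect(k);print(r,cv2.contourArea(k),onplane(c,*r[0],.04).round(4),onplane(c,*r[0],.024).round(4))
E
```

```text
[ 0.53422382 -0.05149446  0.11697905] [-18.2  26.9  86.6   0.   66.5  78.6] 14.1 [ 9.92984019e-01 -1.18244545e-01 -9.82670728e-04]
pred grip [[279.28227974 207.22117528]
 [279.11098606  88.35124624]]
((401.4623718261719, 396.32421875), (78.74861145019531, 31.308969497680664), 53.47114562988281) 1608.0 [ 0.3375 -0.1519  0.04  ] [ 0.3176 -0.1585  0.024 ]
((154.19308471679688, 395.9393615722656), (31.487537384033203, 78.9569320678711), 36.52885055541992) 1624.5 [0.3671 0.0898 0.04  ] [0.3493 0.1008 0.024 ]
((279.5, 206.0), (412.0, 559.0), 90.0) 166279.0 [ 0.546  -0.0553  0.04  ] [ 0.5412 -0.0548  0.024 ]
((98.0, 17.0), (34.0, 196.0), 90.0) 2836.5 [0.6882 0.0475 0.04  ] [0.6938 0.0555 0.024 ]
```

View pics/w4.png

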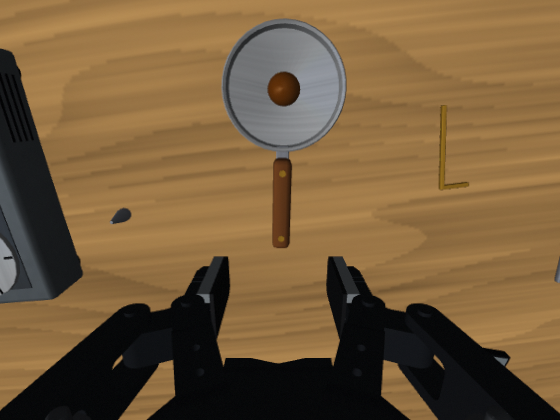

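The wrist view shows the handle from (282.5,158) to (281,247), the dish rim centre at (284,85), and the ball centred at (284,89). The fingers straddle the handle line.

```bash
python3 - <<'E'
from h import *
from plan import *
from rig import camera_info
c=camera_info("wrist")
a,b,d,bl=onplane(c,282.5,158,.04),onplane(c,281,247,.04),onplane(c,284.2,85.5,.028),onplane(c,284,89,.024)
h=b-a;print(a,b,"len",np.linalg.norm(h),"dish",d,"ball",bl,"head",np.degrees(np.arctan2(h[1],h[0])),np.degrees(np.arctan2(*(b-d)[[1,0]])))
g=(a+b)/2;print("grip",g,"dist",np.linalg.norm((g-d)[:2]))
hd=np.degrees(np.arctan2(*(b-d)[[1,0]]))-180
go(hd,[g[0],g[1],.014],10)
E
```

```text
[ 0.58199004 -0.06171272  0.04      ] [ 0.51176961 -0.05248191  0.04      ] len 0.07082454936080891 dish [ 0.63198167 -0.06886766  0.028     ] ball [ 0.62997113 -0.0685794   0.024     ] head 172.51114133121084 172.23801795024102
grip [ 0.54687983 -0.05709731  0.04      ] dist 0.08591195858918409
rows 10 offset [0.033 0.01  0.257] turn [-0.     0.001  0.016]
```

Emit:
drive_tool:
  offset:
    - [0.033,0.01,0.15]
    - [0.033,0.01,0.3]
    - [0.033,0.01,0.3]
    - [0.033,0.01,0.3]
    - [0.033,0.01,0.3]
    - [0.033,0.01,0.3]
    - [0.033,0.01,0.3]
    - [0.033,0.01,0.3]
    - [0.033,0.01,0.2]
    - [0.033,0.01,0.1]
  turn:
    - [0,0,0.016]
    - [0,0,0.016]
    - [0,0,0.016]
    - [0,0,0.016]
    - [0,0,0.016]
    - [0,0,0.016]
    - [0,0,0.016]
    - [0,0,0.016]
    - [0,0,0.016]
    - [0,0,0.016]
  hand: [0.5,0.5,0.5,0.5,0.5,0.5,0.5,0.5,0.5,0.5]
  newtons: 20

```text
time_s: 15.4
position: [0.5467, -0.0571, 0.0145]
tool_rot: [[0.991, -0.135, -0.001], [-0.135, -0.991, 0.001], [-0.001, -0.001, -1.0]]
ft_force: [0.4, 0.3, -0.2]
grip_width: 0.0424
gripper_force: 0.0
```

Emit:
drive_tool:
  offset:
    - [0,0,0]
    - [0,0,0]
    - [0,0,0]
    - [0,0,0]
    - [0,0,0]
    - [0,0,0]
    - [0,0,0]
    - [0,0,0]
    - [0,0,0]
    - [0,0,0]
  turn:
    - [0,0,0]
    - [0,0,0]
    - [0,0,0]
    - [0,0,0]
    - [0,0,0]
    - [0,0,0]
    - [0,0,0]
    - [0,0,0]
    - [0,0,0]
    - [0,0,0]
  hand: [0.4,0.3,0.26,0.24,0.23,0.22,0.21,0.2,0.19,0.18]

```text
time_s: 16.65
position: [0.5467, -0.0571, 0.0149]
tool_rot: [[0.991, -0.135, -0.001], [-0.135, -0.991, 0.001], [-0.001, -0.0, -1.0]]
ft_force: [0.3, 0.5, 0.3]
grip_width: 0.0151
gripper_force: 0.1
```

Emit:
drive_tool:
  offset:
    - [0,0,0]
    - [0,0,0]
    - [0,0,0]
    - [0,0,0]
    - [0,0,0]
    - [0,0,0]
    - [0,0,0]
    - [0,0,0]
    - [0,0,0]
    - [0,0,0]
  turn:
    - [0,0,0]
    - [0,0,0]
    - [0,0,0]
    - [0,0,0]
    - [0,0,0]
    - [0,0,0]
    - [0,0,0]
    - [0,0,0]
    - [0,0,0]
    - [0,0,0]
  hand: [0.17,0.165,0.16,0.155,0.15,0.14,0.13,0.1,0.05,0]

```text
time_s: 17.9
position: [0.5467, -0.0571, 0.015]
tool_rot: [[0.991, -0.135, -0.001], [-0.135, -0.991, 0.001], [-0.001, -0.0, -1.0]]
ft_force: [0.4, 1.3, 1.6]
grip_width: 0.0133
gripper_force: 19.5
```

```bash
python3 - <<'E'
from h import *
from plan import *
from rig import get_image,camera_info
s=observe();c=camera_info("wrist");i=get_image("wrist");cv2.imwrite("pics/w5.png",i)
print(s["position"],s["time_s"],s["tool_rot"].round(4).tolist(),s["ft_force"],s["wrist_torque"],s["grip_width"],s["gripper_force"])
print("rotcheck dish pred",proj(c,[[.632,-.0688,.028],[.632,-.0688,.024]]))
E
```

```text
[ 0.54668952 -0.05706723  0.01496504] 17.9 [[0.9909, -0.1349, -0.001], [-0.1349, -0.9909, 0.0006], [-0.0011, -0.0005, -1.0]] [0.41763884 1.2751338  1.57666983] [ 0.15563829 -0.00226421 -0.00866812] 0.013265451435591488 19.493823051452637
rotcheck dish pred [[275.76953509  94.43196812]
 [275.82053724  95.12464058]]
```

View pics/w5.png

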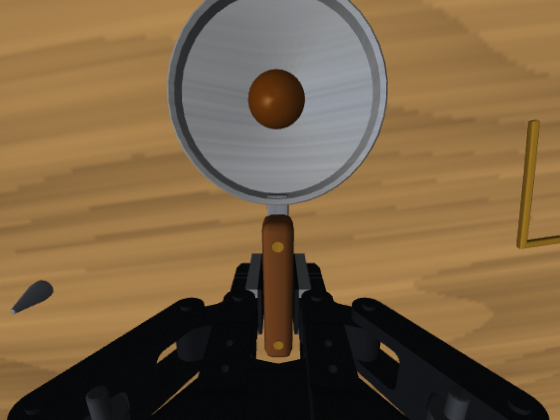

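The handle lies squarely between the pads, and the ball at (277,99) is on the dish centre at (277.5,96). I'll firm the grip and lift gently.

Emit:
drive_tool:
  offset:
    - [0,0,0]
    - [0,0,0]
    - [0,0,0]
    - [0,0,0]
    - [0,0,-0.02]
    - [0,0,-0.06]
    - [0,0,-0.1]
    - [0,0,-0.14]
    - [0,0,-0.17]
    - [0,0,-0.18]
  turn:
    - [0,0,0]
    - [0,0,0]
    - [0,0,0]
    - [0,0,0]
    - [0,0,0]
    - [0,0,0]
    - [0,0,0]
    - [0,0,0]
    - [0,0,0]
    - [0,0,0]
  hand: [0,0,0,0,0,0,0,0,0,0]
  newtons: 70

```text
time_s: 19.2
position: [0.5468, -0.0571, 0.0423]
tool_rot: [[0.991, -0.135, -0.001], [-0.135, -0.991, 0.0], [-0.001, -0.0, -1.0]]
ft_force: [0.2, -0.2, -1.3]
grip_width: 0.013
gripper_force: 71.9
```

Emit:
drive_tool:
  offset:
    - [0,0,-0.22]
    - [0,0,-0.25]
    - [0,0,-0.26]
    - [0,0,-0.26]
    - [0,0,-0.26]
    - [0,0,-0.25]
    - [0,0,-0.21]
    - [0,0,-0.15]
    - [0,0,-0.08]
    - [0,0,-0.04]
  turn:
    - [0,0,0]
    - [0,0,0]
    - [0,0,0]
    - [0,0,0]
    - [0,0,0]
    - [0,0,0]
    - [0,0,0]
    - [0,0,0]
    - [0,0,0]
    - [0,0,0]
  hand: [0,0,0,0,0,0,0,0,0,0]

```text
time_s: 20.45
position: [0.5467, -0.0571, 0.1209]
tool_rot: [[0.991, -0.135, -0.001], [-0.135, -0.991, 0.001], [-0.001, -0.0, -1.0]]
ft_force: [0.0, 0.3, -2.0]
grip_width: 0.0129
gripper_force: 71.9
```

```bash
python3 - <<'E'
from h import *
from plan import *
from rig import get_image,camera_info
s=observe();c=camera_info("wrist");i=get_image("wrist");j=get_image("scene");cv2.imwrite("pics/s6.png",j)
cv2.imwrite("pics/m6.png",np.hstack([i[0:300,130:430],cv2.resize(j[170:320,150:400],None,fx=2,fy=2,interpolation=cv2.INTER_CUBIC)]))
print(s["position"],s["time_s"],s["tool_rot"].round(4).tolist(),s["ft_force"],s["wrist_torque"],s["grip_width"],s["gripper_force"])
A=here();D=np.array([.632,-.069]);g=np.array([.5467,-.0571])
# final: dish centre (.640,-.025), tool heading 90, grip 86 mm along -y, z as now
B=T(head(90.),[.640,-.025-.086,A[2,3]])
B[:3,:3]=head(90.)
for n in(40,):
    print(rel(A,B,n),rel(A,B,n/2))
X=logm(np.linalg.inv(A)@B).real
for f in(.25,.5,.75,1):
    M=A@expm(X*f).real;print(M[:3,3].round(3),(M[:3,3]+M[:3,0]*.086).round(3))
E
```

```text
[ 0.54673302 -0.05712559  0.1209497 ] 20.45 [[0.9908, -0.135, -0.0012], [-0.135, -0.9908, 0.0006], [-0.0013, -0.0005, -1.0]] [ 0.01251583  0.26081933 -1.99447089] [0.01837473 0.09515627 0.05230919] 0.012878735403545186 71.90431237220764
(array([ 2.61712976e-02,  7.15614012e-02, -4.39931819e-05]), array([-3.28082503e-04,  1.28607290e-04, -4.07312756e-01])) (array([ 5.53702235e-02,  1.41941750e-01, -9.07979719e-05]), array([-6.56165006e-04,  2.57214579e-04, -8.14625511e-01]))
[ 0.559 -0.085  0.121] [ 0.641 -0.06   0.121]
[ 0.581 -0.105  0.121] [ 0.646 -0.049  0.121]
[ 0.61  -0.115  0.121] [ 0.646 -0.036  0.121]
[ 0.64  -0.111  0.121] [ 0.64  -0.025  0.121]
```

View pics/m6.png

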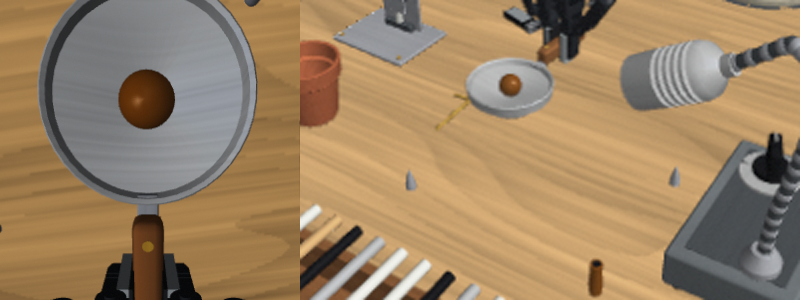

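The ball is still centred, the dish is level, and nothing has been knocked. Next is the ramped quarter turn into the beam.

Emit:
drive_tool:
  offset:
    - [0.005,0.014,0]
    - [0.013,0.036,0]
    - [0.021,0.057,0]
    - [0.026,0.072,0]
    - [0.032,0.086,0]
    - [0.035,0.093,0]
    - [0.035,0.093,0]
    - [0.035,0.093,0]
    - [0.035,0.093,0]
    - [0.035,0.093,0]
  turn:
    - [0,0,-0.08]
    - [0,0,-0.2]
    - [0,0,-0.33]
    - [0,0,-0.41]
    - [0,0,-0.49]
    - [0,0,-0.53]
    - [0,0,-0.53]
    - [0,0,-0.53]
    - [0,0,-0.53]
    - [0,0,-0.53]
  hand: [0,0,0,0,0,0,0,0,0,0]

```text
time_s: 21.8
position: [0.5593, -0.0857, 0.1208]
tool_rot: [[0.954, 0.298, -0.001], [0.298, -0.954, 0.001], [-0.001, -0.001, -1.0]]
ft_force: [-0.6, -0.6, -1.3]
grip_width: 0.0126
gripper_force: 71.8
```

Emit:
drive_tool:
  offset:
    - [0.035,0.093,0]
    - [0.035,0.093,0]
    - [0.035,0.093,0]
    - [0.035,0.093,0]
    - [0.035,0.093,0]
    - [0.035,0.093,0]
    - [0.035,0.093,0]
    - [0.035,0.093,0]
    - [0.035,0.093,0]
    - [0.035,0.093,0]
  turn:
    - [0,0,-0.53]
    - [0,0,-0.53]
    - [0,0,-0.53]
    - [0,0,-0.53]
    - [0,0,-0.53]
    - [0,0,-0.53]
    - [0,0,-0.53]
    - [0,0,-0.53]
    - [0,0,-0.53]
    - [0,0,-0.53]
  hand: [0,0,0,0,0,0,0,0,0,0]

```text
time_s: 23.05
position: [0.5903, -0.1097, 0.1207]
tool_rot: [[0.654, 0.757, -0.001], [0.757, -0.654, 0.001], [-0.0, -0.001, -1.0]]
ft_force: [-0.0, -0.3, -1.2]
grip_width: 0.0128
gripper_force: 71.8
```

Emit:
drive_tool:
  offset:
    - [0.035,0.093,0]
    - [0.035,0.093,0]
    - [0.035,0.093,0]
    - [0.035,0.093,0]
    - [0.035,0.093,0]
    - [0.035,0.093,0]
    - [0.035,0.093,0]
    - [0.035,0.093,0]
    - [0.035,0.093,0]
    - [0.035,0.093,0]
  turn:
    - [0,0,-0.53]
    - [0,0,-0.53]
    - [0,0,-0.53]
    - [0,0,-0.53]
    - [0,0,-0.53]
    - [0,0,-0.53]
    - [0,0,-0.53]
    - [0,0,-0.53]
    - [0,0,-0.53]
    - [0,0,-0.53]
  hand: [0,0,0,0,0,0,0,0,0,0]

```text
time_s: 24.3
position: [0.6294, -0.1138, 0.1206]
tool_rot: [[0.157, 0.988, -0.001], [0.988, -0.157, 0.0], [0.0, -0.001, -1.0]]
ft_force: [-0.6, -0.1, -1.4]
grip_width: 0.0126
gripper_force: 71.8
```

Emit:
drive_tool:
  offset:
    - [0.032,0.086,0]
    - [0.026,0.072,0]
    - [0.018,0.05,0]
    - [0.013,0.036,0]
    - [0.008,0.021,0]
    - [0.003,0.007,0]
    - [0,0,0]
    - [0,0,0]
    - [0,0,0]
    - [0,0,0]
  turn:
    - [0,0,-0.49]
    - [0,0,-0.41]
    - [0,0,-0.29]
    - [0,0,-0.2]
    - [0,0,-0.12]
    - [0,0,-0.04]
    - [0,0,0]
    - [0,0,0]
    - [0,0,0]
    - [0,0,0]
  hand: [0,0,0,0,0,0,0,0,0,0]

```text
time_s: 25.55
position: [0.6405, -0.1108, 0.1208]
tool_rot: [[-0.002, 1.0, -0.001], [1.0, 0.002, 0.001], [0.001, -0.001, -1.0]]
ft_force: [0.0, -0.0, -1.6]
grip_width: 0.0123
gripper_force: 71.8
```

```bash
python3 - <<'E'
from h import *
from plan import *
from rig import get_image,camera_info
s=observe();cw=camera_info("wrist");i=get_image("wrist");j=get_image("scene");t=get_image("top")
for n,x in zip("wst",(i,j,t)):cv2.imwrite(f"pics/{n}7.png",x)
up=lambda x:cv2.resize(x,None,fx=2,fy=2,interpolation=cv2.INTER_CUBIC)
cv2.imwrite("pics/m7.png",np.vstack([np.hstack([i[:300,100:480],up(j[150:300,190:400])]),up(t[130:250,145:545])[:,:800]]))
print(s["position"],s["time_s"],s["tool_rot"].round(4).tolist(),s["ft_force"],s["wrist_torque"],s["gripper_force"])
E
```

```text
[ 0.64045697 -0.11076522  0.12084179] 25.55 [[-0.0018, 1.0, -0.001], [1.0, 0.0018, 0.0005], [0.0005, -0.001, -1.0]] [ 0.04660354 -0.02010903 -1.59057968] [-0.10487119 -0.01137933  0.04073517] 71.79059386253357
```

View pics/m7.png

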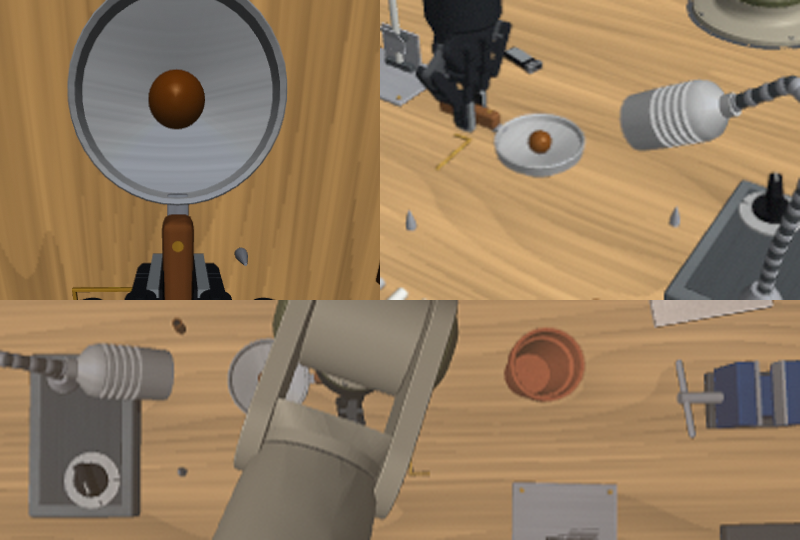

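The ball is centred at wrist (277,99) and scene (270,220.5). The handle points away from the lamp, and the small parts are unmoved. Now I'll check the ball against the lens axis.

```bash
python3 - <<'E'
from h import *
from rig import camera_info
w,s,t=[camera_info(n) for n in("wrist","scene","top")]
def ballpx(f,roi):
    i=cv2.imread(f);h=cv2.cvtColor(i,cv2.COLOR_BGR2HSV);m=cv2.inRange(h,(0,170,20),(20,255,255));z=np.zeros_like(m)
    x0,x1,y0,y1=roi;z[y0:y1,x0:x1]=m[y0:y1,x0:x1]
    k=max(cv2.findContours(z,cv2.RETR_EXTERNAL,cv2.CHAIN_APPROX_NONE)[0],key=cv2.contourArea);return cv2.minEnclosingCircle(k)
a=ballpx("pics/w7.png",(230,330,50,150));b=ballpx("pics/s7.png",(255,290,205,235));print(a,b)
print("ball w z=.13",onplane(w,*a[0],.13).round(4),"tri",two(w,a[0],s,b[0]))
print("ball scene on z=.13",onplane(s,*b[0],.13).round(4))
# initial ball in scene vs known .632,-.069,.024 : scene bias
b0=ballpx("pics/scene0.png",(240,272,240,262));print("scene bias",b0,onplane(s,*b0[0],.024))
# head sides in top view (silhouette of the cylinder at axis height)
f=lambda x,y:(145+(x-1.5)/4,130+(y-1.5)/4)
for x,y0,y1,z in((340,98,198,.20),(290,94,198,.215)):
    p,q=onplane(t,*f(x,y0),z),onplane(t,*f(x,y1),z);print("head",p.round(4),q.round(4),((p+q)/2).round(4))
L=np.array([.64,.079,.19]);print("lens proj",proj(t,L),proj(s,L),"spot",proj(s,[[.64,-.025,.13]]),proj(t,[[.64,.079+.0135,.19+.0234]]))
E
```

```text
((276.4536437988281, 98.62914276123047), 28.987979888916016) ((269.5727233886719, 220.24545288085938), 4.964255332946777)
ball w z=.13 [ 0.6396 -0.0269  0.13  ] tri (array([ 0.63930727, -0.02644423,  0.12949927]), np.float64(0.0009344852164871849))
ball scene on z=.13 [ 0.6396 -0.0257  0.13  ]
scene bias ((256.79998779296875, 251.0), 4.386451244354248) [ 0.62982109 -0.06682711  0.024     ]
head [0.6631 0.0721 0.2   ] [0.6119 0.0727 0.2   ] [0.6375 0.0724 0.2   ]
head [0.6629 0.0948 0.215 ] [0.6105 0.0953 0.215 ] [0.6367 0.095  0.215 ]
lens proj [[227.21197171 166.22346219]] [[318.05413008 211.24485217]] spot [[269.76471494 220.45890179]] [[218.51874804 164.55824778]]
```

```bash
python3 -c "
from rig import env,observe
s=observe();print(s['time_s'],abs(s['qvel']).max());print(env.close_job())"
```

```text
25.7 0.1292651678829952
the job is handed in; nothing more can be done
None
```

The lamp is switched on, and the dish is held level and still in the beam with its handle pointing straight away from the lamp. The ball is centred in the dish, within about 3 mm of the lens axis and about 12 cm from the lens; the job was handed in at 25.7 s.

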